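# Line up two contactors against the bench fence

## Robot

A 6-joint arm with a two-finger parallel gripper is mounted at the origin on the work surface. World frame = base frame: x ahead of the robot, y to its left, z up, the work surface at z = 0. Lengths are in m, angles in rad, forces in N, time in s.
With the tool pointing down it reaches from about 0.25 to 0.725 m from the base axis. Payload 9.7 kg.
Tool frame: the origin (TCP) lies midway between the tips of the shut fingers; the grasp point (between the pads) lies 19 mm behind it; z points along the fingers, y is the direction in which the jaws open and shut (so a half turn about z gives the same grasp; the last joint's range is limited). The gripper opens to 85 mm and grips with 20 to 120 N. Pads are 22 mm wide; open, the fingers measure 114 mm over their backs; the gripper's body (76 mm by 85 mm) begins 54 mm behind the grasp point. The pads swing forward as they close: fully open they stand 13 mm farther back than shut.
Start: joints at [-1.31, 0.087, 0.176, 1.66, 0, 1.571], TCP at [0.142, -0.531, 0.231] pointing down, gripper open.
Joint ranges: [-3.13, 3.13], [-0.85, 1.81], [-1.15, 1.24], [-2.2, 2.28], [-1.44, 1.52], [-3.14, 3.14]. Speed limits (rad/s): [2.22, 2.22, 2.57, 3.14, 3.14, 3.14].

## Interface

Orientations are given as a unit quaternion [x, y, z, w].
In Python, from plant import robot gives the robot as it stands.
- The arm moves only by the tool jog_arm, never from a script. Its argument "moves" is a list that holds one entry, the list of rows, each a list of 5 numbers: the closure, from -1 (fully open) to 1 (shut), then the shift along the world's x, y, z in m, then the turn about the world's z in degrees. A call has 1 to 20 rows; each row is the pose to reach, as a shift and turn from the pose measured when the call began; what a row does not reach only later rows make up. A row lasts 1/8 s, in which the tool goes at most 62.5 mm and 10.7 degrees, less where a joint would pass 70% of its speed; a pose out of reach is approached as far as the arm can. A call with a gripper value outside its range is refused whole. The fingers move at their own pace and stop on an object; "squeeze" is the grip in N (left out, the last holds). Time passes only in rows, so rows that repeat a pose let the fingers close. It gives the time, the measured TCP pose, the force and the opening at its end, in the units of the state.
- robot.observe(): the state, without advancing time (a new reading comes with each control period).
- robot.camera(name): name is "side" or "top"; returns a dict with "color" (384x512x3 uint8, red, green, blue), "depth" (384x512 float32, m along the optical axis (not along the pixel's ray), 0 where there is no reading), "vfov" (degrees; the focal length in pixels is half the picture's height over the tangent of half this angle, whatever the lens; pixels are square), "cx", "cy" (the principal point, pixels), "view" (4x4, takes a point from world to camera coordinates). Camera axes: x right, y down, z forward; pixel columns grow to the right and rows downward; lengths in m; the calibration is good to about 2 mm. A picture is of the moment at which its call begins.
- robot.hand_in(): hands the job in, once; it reports no verdict.
The state is a dict: "time": time; "qpos": joint angles; "joint_velocities": joint speeds; "joint_efforts": joint torques, N m; "eef_pos": TCP position; "tcp_rot": TCP orientation; "wrist_force": force on the tool from outside, world axes, zero at the start; "moment": the same for the moment, N m; "opening": finger opening in m.
Only numpy, scipy, OpenCV 4.12 (cv2) and the standard library are available. Lean on these libraries where they do the work, as an engineer would, in place of code of your own. Each camera call takes 0.05 s, during which the arm holds its last target. There are 200 camera calls.

## Task

Push the two small white-and-black contactors along the bench into the corner of the aluminium fence, ready for wiring: both with a narrow end flush against the long fence, side by side and touching, and the row closed up against the end stop. Either one may be next to the stop. Only slide them, never lift or tip them, and leave the insulator, the copper bracket, the carton and the screwdriver where they are.

Things in the scene. Friction and masses are not known exactly. Their poses are not given: they have to be found in the camera images.
- fence: L-shaped aluminium fence, fixed. Origin: inside corner, at bench height; z up. Long fence: inner face is the plane x = 0, facing -x (to the robot), y = 0 to -270 mm, 35 mm high, 8 thick, low foot behind to x = 48. End stop: inner face is the plane y = 0, facing -y, x = 0 to -67, 35 high, 12 thick. Finished row: contactor centres at x = -29, y = -22.5 and -67.5 mm.
- contactor_a: one of two identical contactors, loose on the bench: white base 58 (its x) x 45 (its y) x 34 mm high, narrower black top (40 x 43), 57 mm high in all, 0.14 to 0.28 kg, brass screws near both 45 mm wide ends. Origin: centre of underside, z up. Starts in front of the fence, 0.4 rad or less off square; slides easily, nearer the end stop.
- contactor_b: one of two identical contactors, loose on the bench: white base 58 (its x) x 45 (its y) x 34 mm high, narrower black top (40 x 43), 57 mm high in all, 0.14 to 0.28 kg, brass screws near both 45 mm wide ends. Origin: centre of underside, z up. Starts in front of the fence, 0.4 rad or less off square; slides easily, 75 to 165 mm farther from the end stop than the other.
- insulator: bystander: ribbed reddish standoff insulator, loose, 40 mm across, 36 mm high, left of the end stop. Origin: centre of its underside.
- bracket: bystander: L-shaped copper connector, loose, foot 30 x 60 mm and 4 mm thick, upright 40 mm high at its +y end, to the right of the fence's free end. Origin: centre of its underside.
- carton: bystander: small closed white carton, loose, 70 x 60 x 55 mm high, behind the fence's left end. Origin: centre of its underside.
- screwdriver: bystander: screwdriver lying on the bench behind the fence, loose, about 200 mm long along its x. Origin: on the bench under its middle.
Mind the look-alikes: they are no part of the job. What is shaped like the contactor_a but purple is not meant.

How it is judged:
At the end, for the whole second after the job is handed in: Both contactors stand upright at rest on the bench, within 4 mm of the long fence and within 0.06 rad of square to it; one is within 4 mm of the end stop, and the other beside it, its centre within 8 mm of where a closed row would put it (x of contactor_a in the frame of fence between -0.033 and -0.026 m and angle between the x axis of each of contactor_a, contactor_b and the x axis of fence, either way round below 0.06 rad and angle between each of contactor_a, contactor_b's own z axis and vertical below 0.06 rad and height (world z) of each of contactor_a, contactor_b below 0.003 m and linear speed of each of contactor_a, contactor_b below 0.01 m/s and x of contactor_b in the frame of fence between -0.033 and -0.026 m and ((y of contactor_a in the frame of fence between -0.0265 and -0.0195 m and y of contactor_b in the frame of fence between -0.0755 and -0.064 m) or (y of contactor_b in the frame of fence between -0.0265 and -0.0195 m and y of contactor_a in the frame of fence between -0.0755 and -0.064 m))); the robot touches nothing.
It fails at once if a contactor is lifted off the bench or tipped (height (world z) of any of contactor_a, contactor_b above 0.01 m or angle between any of contactor_a, contactor_b's own z axis and vertical above 0.3 rad).
It fails at once if a bystander is moved by more than 15 mm (distance of any of insulator, bracket, carton, screwdriver from where it was at the start of the episode above 0.015 m).
It also fails if it takes over 64 s, if anything falls off the work surface, if the arm or the gripper's body presses on something with over 40 N, if the wrist force passes 120 N, or if a joint passes its speed limit or range.

## Working session

There is one attempt and no reset: what is moved stays moved. The work goes in short steps, Python scripts to look and compute and a tool call to move; the robot and the scene stay as the last step left them, time stands still between calls to the robot, and variables do not carry over. Pictures are saved under pics/ and viewed, about 8 in all and at most 12, crops included, and the job is handed in when it is done.

Besides the shell and the picture viewer there is one more tool, called after ">>>" as name([rows], argument=value, ...), one row to a line, values as JSON. jog_arm: Moves the arm, as the interface text tells. Its arguments: {"type":"object","properties":{"moves":{"type":"array","items":{"type":"array","items":{"type":"array","items":{"type":"number"}}}},"squeeze":{"type":"number"}},"required":["moves"]}

```bash
mkdir -p pics; ls; cat > h.py <<'E'
import numpy as np,cv2
from plant import robot
def grab(n):
    c=robot.camera(n); c['f']=c['color'].shape[0]/2/np.tan(np.radians(c['vfov'])/2); return c
def world(c):
    d=c['depth']; v,u=np.mgrid[:d.shape[0],:d.shape[1]]
    p=np.stack([(u-c['cx'])/c['f']*d,(v-c['cy'])/c['f']*d,d,np.ones_like(d)],-1)
    w=p@np.linalg.inv(np.array(c['view'])).T; w=w[...,:3]; w[d==0]=np.nan; return w
E
python3 - <<'E'
from h import *
for n in('top','side'):
    c=grab(n); np.savez('pics/'+n,**c)
    cv2.imwrite(f'pics/{n}0.png',cv2.resize(c['color'][...,::-1],(768,576)))
    print(n,c['f'],np.array(c['view']).round(3).tolist())
s=robot.observe(); print(s['time'],s['eef_pos'],s['tcp_rot'],s['opening'])
E
```

```text
pics
top 371.71489588304206 [[0.011, -1.0, 0.02, -0.023], [-0.997, -0.012, -0.079, 0.632], [0.079, -0.019, -0.997, 0.917], [0.0, 0.0, 0.0, 1.0]]
side 499.7519063870738 [[-0.75, -0.661, 0.014, 0.457], [-0.5, 0.553, -0.667, 0.354], [0.433, -0.507, -0.745, 1.01], [0.0, 0.0, 0.0, 1.0]]
0.1 [ 0.14177201 -0.531212    0.2306085 ] [ 9.91512208e-01  1.30012152e-01 -6.67800072e-05 -6.14478185e-04] 0.08538657326313867
```

View pics/top0.png

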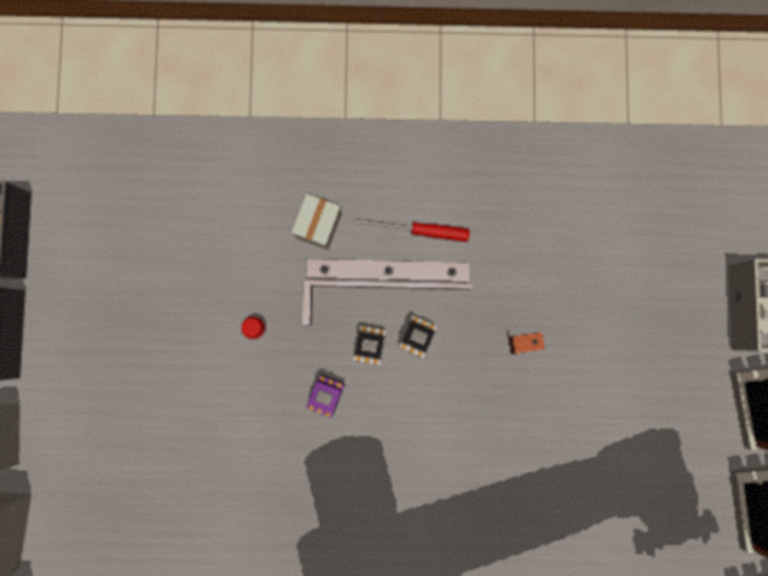

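View pics/side0.png

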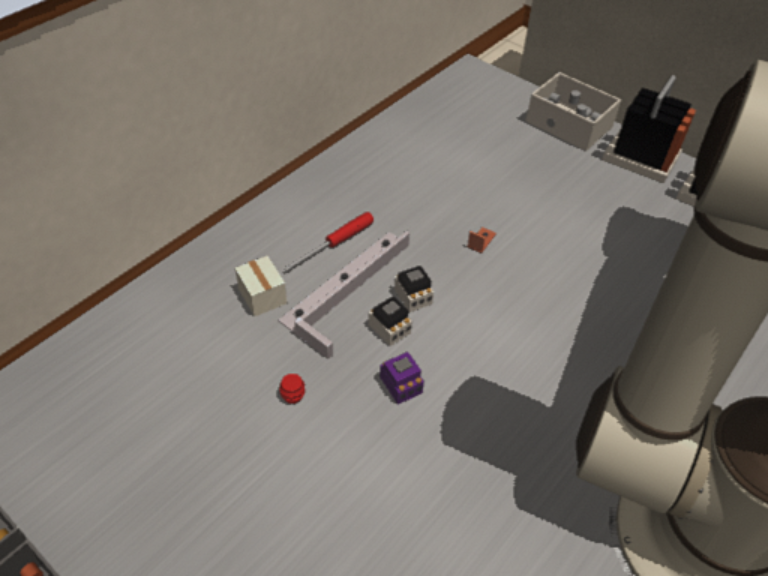

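The top view shows two white-and-black contactors: A at (370,343), nearest the stop, and B at (418,335). The purple look-alike at (325,396) is the wrong colour, so it is not meant. The fence corner is at about (311,288). Next I measure, with one crop to confirm.

```bash
cat >> h.py <<'E'
def tops(c,lo=.048,hi=.066,box=(0.3,0.75,-.35,.3)):
    """rects of blobs by height: centre, size, long-axis angle(deg), median z, pixel"""
    w=world(c); m=(w[...,2]>lo)&(w[...,2]<hi)&(w[...,0]>box[0])&(w[...,0]<box[1])&(w[...,1]>box[2])&(w[...,1]<box[3])
    n,l=cv2.connectedComponents(m.astype(np.uint8)); out=[]
    for i in range(1,n):
        k=l==i
        if k.sum()<40: continue
        p=w[k]; r=cv2.minAreaRect((p[:,:2]*1000).astype(np.float32)); v,u=np.nonzero(k)
        out.append((k.sum(),np.round(p.mean(0)*1000,1),np.round(r[0],1),np.round(r[1],1),round(r[2],1),(round(u.mean()),round(v.mean())),c['color'][k].mean(0).round()))
    return out
E
python3 - <<'E'
from h import *
for n in('top','side'):
    c=dict(np.load(f'pics/{n}.npz'))
    print(n)
    for o in tops(c): print(*o)
    print('low')
    for o in tops(c,.024,.042): print(*o)
c=dict(np.load('pics/top.npz')); 
cv2.imwrite('pics/crop1.png',cv2.resize(c['color'][160:290,150:380,::-1],None,fx=3.4,fy=3.4,interpolation=2))
E
```

```text
top
312 [734.7 108.6  55.6] [738.6 111.4] [61.  39.3] 74.2 (209, 154) [171. 163. 142.]
283 [563.  -65.   53.3] [563.1 -65.2] [42.7 39.6] 67.4 (279, 225) [73. 67. 63.]
287 [547.8  14.6  53.5] [547.8  14.6] [42.7 39.7] 80.7 (246, 230) [73. 68. 63.]
297 [463.8  86.7  53.3] [463.6  87. ] [43.1 40.3] 70.0 (216, 265) [124.  81. 127.]
low
134 [ 742.6 -111.2   25.9] [ 742.4 -104.5] [98.1 16. ] 85.5 (297, 154) [176.  41.  35.]
539 [640.4  20.7  34.7] [621.6 -14. ] [ 72.9 281.6] 1.3 (244, 193) [162. 150. 145.]
184 [575.1 209.6  34. ] [575.2 211. ] [35.9 36.8] 38.1 (168, 219) [161.  35.  31.]
65 [585.2 -72.6  35.5] [585.6 -71.5] [22.4 50.1] 0.5 (282, 216) [133. 113.  87.]
66 [572.2  10.4  34.8] [572.2  10. ] [43.5  9.2] 81.1 (248, 221) [128. 110.  87.]
67 [540.6 -55.3  35.4] [540.4 -55.3] [43.8  9.3] 66.8 (274, 234) [166. 145. 119.]
66 [523.2  18.8  34.8] [523.1  19.3] [44.3  9.1] 80.3 (245, 240) [169. 148. 123.]
81 [486.6  78.1  34.6] [486.3  78.7] [44.6 10.3] 71.3 (220, 255) [109.  70.  76.]
49 [439.3  94.4  35.2] [439.3  95.3] [44.2  8.8] 74.7 (213, 274) [148. 106. 103.]
side
228 [561.9 -61.
[... 280 characters left out ...]
.8 (268, 244) [ 92.  61. 103.]
low
121 [ 741.9 -107.8   26.6] [ 742.5 -102.6] [96.7 18.9] 85.0 (235, 149) [172.  44.  42.]
662 [639.3  27.4  33.7] [647.8  -4.2] [ 74.7 291. ] 13.6 (228, 195) [147. 137. 135.]
56 [ 550.4 -225.1   34.1] [ 550.6 -225.4] [30.9  8.4] 2.7 (317, 158) [96. 60. 48.]
180 [550.6 -50.9  33.6] [558.6 -49. ] [70.5 38.7] 17.9 (276, 195) [111. 100.  87.]
123 [724.  120.6  32.8] [724.  120.7] [62.2 18.4] 55.0 (178, 198) [129. 121. 106.]
195 [535.3  27.3  33.9] [548.  18.] [45.4 61.4] 83.4 (261, 216) [112. 101.  86.]
209 [452.1 100.8  34. ] [462.9  89. ] [46.  60.2] 70.1 (268, 255) [77. 50. 69.]
209 [572.  215.5  34.6] [573.2 213.3] [37.4 34.9] 85.5 (194, 257) [156.  40.  37.]
```

View pics/crop1.png

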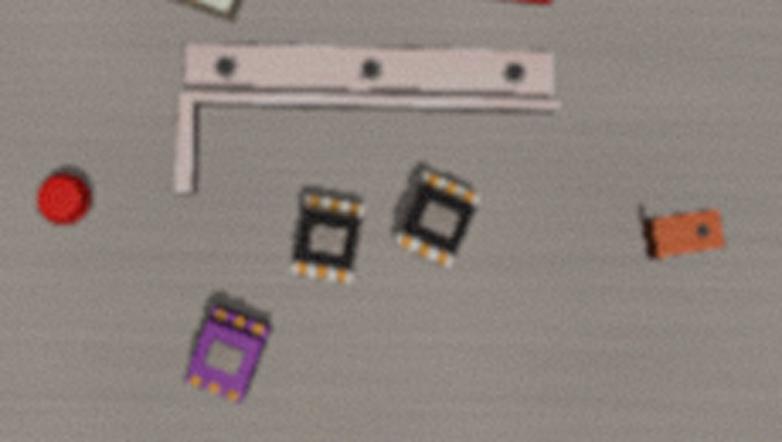

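The crop confirms it: the white-based black-topped A is at (330,238) and B at (440,218), and the purple one at (228,350) is excluded. Next I fit the fence frame.

```bash
python3 - <<'E'
from h import *
for n in('top','side'):
    c=dict(np.load(f'pics/{n}.npz')); w=world(c).reshape(-1,3); w=w[~np.isnan(w[:,0])]*1000
    t=w[(w[:,2]>30)&(w[:,2]<40)&(w[:,0]>610)&(w[:,0]<665)&(w[:,1]<75)&(w[:,1]>-185)]
    k=np.polyfit(t[:,1],t[:,0],1)
    for _ in range(3):
        e=t[:,0]-np.polyval(k,t[:,1]); k=np.polyfit(t[abs(e)<6,1],t[abs(e)<6,0],1)
    e=t[:,0]-np.polyval(k,t[:,1]); e=e[abs(e)<9]
    print(n,len(t),'long: x=%.4f*y+%.1f'%tuple(k),np.percentile(e,[2,50,98]).round(1),'y range',t[:,1].min(),t[:,1].max())
    s=w[(w[:,2]>30)&(w[:,2]<40)&(w[:,0]>570)&(w[:,0]<630)&(w[:,1]>70)&(w[:,1]<130)]
    k2=np.polyfit(s[:,0],s[:,1],1); e=s[:,1]-np.polyval(k2,s[:,0])
    print(' stop: y=%.4f*x+%.1f'%tuple(k2),np.percentile(e,[2,50,98]).round(1),len(s),'x',s[:,0].min(),s[:,0].max(),'y@640',np.polyval(k2,640), 'zs',np.median(s[:,2]))
    # fence far end
    f=w[(w[:,2]>30)&(w[:,2]<40)&(w[:,0]>610)&(w[:,0]<665)&(w[:,1]<-150)&(w[:,1]>-215)]; print(' end y',np.percentile(f[:,1],2))
E
```

```text
top 305 long: x=0.0094*y+650.2 [-3.8 -0.   4.1] y range -154.26137950775106 74.94292664354728
 stop: y=0.0190*x+109.7 [-5.3  0.1  5.3] 100 x 582.1553616414445 629.7986117179157 y@640 121.85721259719706 zs 35.0238397427387
 end y -154.2229555471097
side 281 long: x=0.0084*y+649.7 [-4.1 -0.5  5.6] y range -153.81074081877998 71.80153610882256
 stop: y=0.0078*x+119.0 [-7.2  0.3  5.4] 106 x 578.2981726448131 629.0426520377163 y@640 124.02357973303462 zs 35.92682466282654
 end y -153.73847915670575
```

>>> jog_arm([
  [[-0.46,0.1,0.137,-0.02,-6],[-0.46,0.2,0.274,-0.04,-12],[-0.46,0.3,0.411,-0.07,-18],[-0.46,0.394,0.548,-0.1,-24.4],[-0.46,0.394,0.548,-0.1,-24.4],[-0.46,0.394,0.548,-0.1,-24.4],[-0.46,0.394,0.548,-0.1,-24.4],[-0.46,0.394,0.548,-0.1,-24.4],[-0.46,0.394,0.548,-0.1,-24.4],[-0.46,0.394,0.548,-0.1,-24.4],[-0.46,0.394,0.548,-0.1,-24.4],[-0.46,0.394,0.548,-0.1,-24.4],[-0.46,0.394,0.548,-0.1,-24.4],[-0.46,0.394,0.548,-0.1,-24.4],[-0.46,0.394,0.548,-0.1,-24.4],[-0.46,0.394,0.548,-0.1,-24.4],[-0.46,0.394,0.548,-0.1,-24.4],[-0.46,0.394,0.548,-0.1,-24.4],[-0.46,0.394,0.548,-0.1,-24.4],[-0.46,0.394,0.548,-0.1,-24.4]],
], squeeze=20)

```text
time: 2.6
eef_pos: [0.5312, -0.0352, 0.1306]
tcp_rot: [0.999, -0.043, 0.0, -0.02]
wrist_force: [0.9, 0.0, 0.4]
opening: 0.0623
```

>>> jog_arm([
  [[-0.46,0.005,0.052,0,-4.4],[-0.46,0.005,0.052,0,-4.4],[-0.46,0.005,0.052,0,-4.4],[-0.46,0.005,0.052,0,-4.4],[-0.46,0.005,0.052,0,-4.4],[-0.46,0.005,0.052,0,-4.4]],
])

```text
time: 3.35
eef_pos: [0.5317, -0.0292, 0.1307]
tcp_rot: [0.998, -0.047, 0.0, -0.038]
wrist_force: [0.0, 0.6, -0.4]
opening: 0.0618
```

```bash
python3 - <<'E'
from h import *
c=grab('side'); cv2.imwrite('pics/s1.png',cv2.resize(c['color'][100:300,120:400,::-1],None,fx=2.7,fy=2.7,interpolation=2))
s=robot.observe(); print(s['eef_pos'],s['tcp_rot'],s['opening'])
E
```

```text
[ 0.53167703 -0.02921457  0.13066431] [ 9.98185995e-01 -4.70427682e-02  3.83512041e-04 -3.75705984e-02] 0.06225909164788506
```

View pics/s1.png

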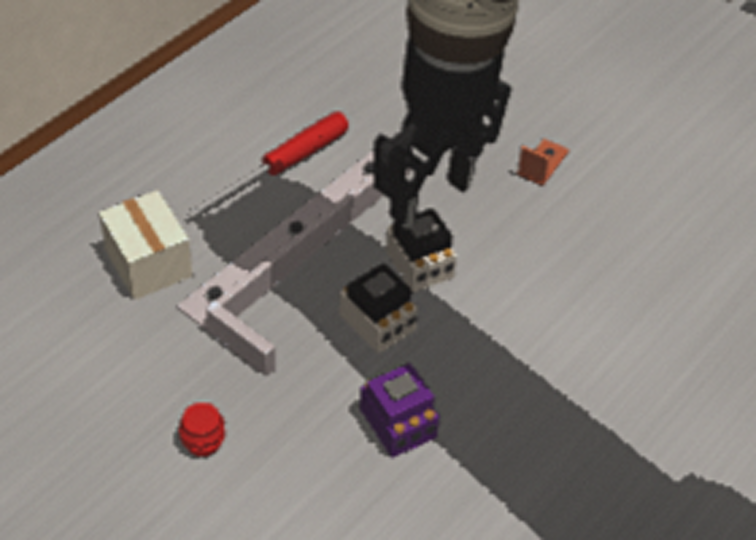

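The arm stopped short above B, at about (420,150), with a slight tilt. I'll check the joints.

```bash
python3 - <<'E'
from h import *
s=robot.observe(); print(np.round(s['qpos'],3),np.round(s['joint_velocities'],3))
E
```

```text
[-0.095  0.032 -0.077  1.464  0.075  3.141] [-0.001  0.002 -0.    -0.     0.001 -0.   ]
```

Joint 6 is at its limit, so I use the equivalent half-turn of about +176°.

>>> jog_arm([
  [[-0.46,0,0,0,10],[-0.46,0,0,0,20],[-0.46,0,0,0,30],[-0.46,0,0,0,40],[-0.46,0,0,0,50],[-0.46,0,0,0,60],[-0.46,0,0,0,70],[-0.46,0,0.01,0,80],[-0.46,0,0.02,0,90],[-0.46,0,0.03,0,100],[-0.46,0,0.046,0,110],[-0.46,0.004,0.046,0,120],[-0.46,0.004,0.046,0,130],[-0.46,0.004,0.046,0,140],[-0.46,0.004,0.046,0,150],[-0.46,0.004,0.046,0,160],[-0.46,0.004,0.046,0,170],[-0.46,0.004,0.046,0,176],[-0.46,0.004,0.046,0,176],[-0.46,0.004,0.046,0,176]],
])

```text
time: 5.9
eef_pos: [0.5357, 0.0168, 0.1307]
tcp_rot: [0.083, 0.996, -0.038, -0.002]
wrist_force: [0.1, -0.0, 0.1]
opening: 0.0622
```

```bash
cat >>h.py <<'E'
def st():
    s=robot.observe(); from scipy.spatial.transform import Rotation as R
    M=R.from_quat(s['tcp_rot']).as_matrix()
    print('t',round(s['time'],2),'p',np.round(np.array(s['eef_pos'])*1000,1),'yaw',round(np.degrees(np.arctan2(M[1,0],M[0,0])),2),'tilt',round(np.degrees(np.arccos(-M[2,2])),2),'F',np.round(s['wrist_force'],1),'op',round(s['opening']*1000,1),'q',np.round(s['qpos'],2))
E
python3 -c "
from h import *
st()"
```

```text
t 5.9 p [535.7  16.8 130.7] yaw 170.48 tilt 4.31 F [ 0.1 -0.   0.1] op 62.2 q [ 0.07  0.05 -0.06  1.48 -0.07  0.24]
```

The tool picked up a 4.3° lean at the joint limit. I'll go to the opposite q6 limit, where the same effect should take the lean back out.

>>> jog_arm([
  [[-0.46,0,0,0,10],[-0.46,0,0,0,20],[-0.46,0,0,0,30],[-0.46,0,0,0,40],[-0.46,0,0,0,50],[-0.46,0,0,0,60],[-0.46,0,0,0,70],[-0.46,0,0,0,80],[-0.46,0,0,0,90],[-0.46,0,0,0,100],[-0.46,0,0,0,110],[-0.46,0,0,0,120],[-0.46,0,0,0,130],[-0.46,0,0,0,140],[-0.46,0,0,0,150],[-0.46,0,0,0,160],[-0.46,0,0,0,170],[-0.46,0,0,0,180],[-0.46,0,0,0,188],[-0.46,0,0,0,188]],
])

```text
time: 8.4
eef_pos: [0.5358, 0.0168, 0.1305]
tcp_rot: [0.999, -0.015, -0.001, -0.038]
wrist_force: [1.2, -0.3, -0.4]
opening: 0.0623
```

>>> jog_arm([
  [[-0.46,0,-0.02,0,8],[-0.46,0,-0.04,0,8],[-0.46,0,-0.04,0,8],[-0.46,0,-0.04,0,8]],
])

```text
time: 8.9
eef_pos: [0.5342, 0.0278, 0.1305]
tcp_rot: [1.0, 0.015, -0.003, -0.018]
wrist_force: [0.2, 0.4, -0.5]
opening: 0.0623
```

```bash
python3 -c "
from h import *
st()"
```

```text
t 8.9 p [534.2  27.8 130.5] yaw 1.75 tilt 2.1 F [ 0.2  0.4 -0.5] op 62.3 q [ 0.03  0.04 -0.07  1.47  0.04 -3.14]
```

Works: the tilt has halved. Once more.

>>> jog_arm([
  [[-0.46,0,-0.05,0,4.3],[-0.46,0,-0.05,0,4.3],[-0.46,0,-0.05,0,4.3],[-0.46,0,-0.05,0,4.3]],
])

```text
time: 9.4
eef_pos: [0.5325, 0.0221, 0.1305]
tcp_rot: [1.0, 0.019, -0.003, -0.001]
wrist_force: [-0.1, -0.2, 0.4]
opening: 0.0623
```

```bash
python3 -c "
from h import *
st()"
```

```text
t 9.4 p [532.5  22.1 130.5] yaw 2.22 tilt 0.37 F [-0.1 -0.2  0.4] op 62.3 q [ 0.04  0.04 -0.07  1.47  0.   -3.14]
```

>>> jog_arm([
  [[-0.46,0,0,0,-10],[-0.46,0,0,0,-20],[-0.46,0,0,0,-30],[-0.46,0,0,0,-40],[-0.46,0,0,0,-50],[-0.46,0,0,0,-60],[-0.46,0,0,0,-70],[-0.46,0,0,0,-80],[-0.46,0,0,0,-90],[-0.46,0,0,0,-100],[-0.46,0,0,0,-110],[-0.46,0,0,0,-120],[-0.46,0,0,0,-130],[-0.46,0,0,0,-140],[-0.46,0,0,0,-150],[-0.46,0,0,0,-160],[-0.46,0.0035,-0.005,0,-170],[-0.46,0.0035,-0.005,0,-180],[-0.46,0.0035,-0.005,0,-190],[-0.46,0.0035,-0.005,0,-191.6]],
])

```text
time: 11.9
eef_pos: [0.536, 0.0171, 0.1305]
tcp_rot: [0.082, 0.997, -0.002, 0.003]
wrist_force: [-0.4, -0.4, 0.5]
opening: 0.0617
```

>>> jog_arm([
  [[-0.46,0,0,-0.03,0],[-0.46,0,0,-0.06,0],[-0.46,0,0,-0.06,0]],
])

```text
time: 12.28
eef_pos: [0.5345, 0.0171, 0.0685]
tcp_rot: [0.081, 0.997, -0.002, 0.001]
wrist_force: [0.1, -0.3, 1.1]
opening: 0.0623
```

```bash
python3 - <<'E'
from h import *
st()
c=grab('side'); cv2.imwrite('pics/s2.png',cv2.resize(c['color'][150:270,180:340,::-1],None,fx=4.5,fy=4.5,interpolation=2))
E
```

```text
t 12.28 p [534.5  17.1  68.5] yaw 170.76 tilt 0.23 F [ 0.1 -0.3  1.1] op 62.3 q [ 0.03  0.05 -0.18  1.34 -0.    0.2 ]
```

View pics/s2.png

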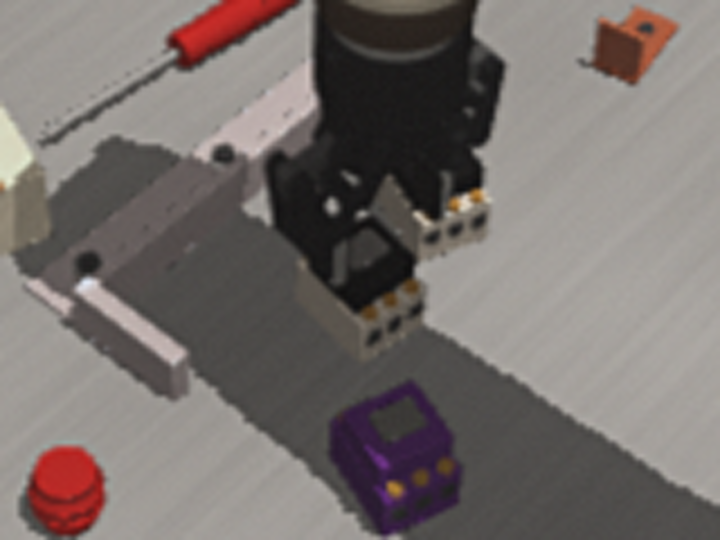

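The open fingers straddle A, at about (340,250), clear of B. Descending in steps, then closing.

>>> jog_arm([
  [[-0.46,0.0005,0,-0.02,0],[-0.46,0.0005,0,-0.04,0],[-0.46,0.0005,0,-0.056,0],[-0.46,0.0005,0,-0.056,0]],
])

```text
time: 12.82
eef_pos: [0.5357, 0.0171, 0.014]
tcp_rot: [0.081, 0.997, -0.002, 0.002]
wrist_force: [0.3, -1.0, -0.8]
opening: 0.0622
```

```bash
python3 -c "
from h import *
st()"
```

```text
t 12.82 p [535.7  17.1  14. ] yaw 170.76 tilt 0.27 F [ 0.3 -1.  -0.8] op 62.2 q [ 0.03  0.08 -0.26  1.24 -0.    0.2 ]
```

>>> jog_arm([
  [[0.1,0,0,0,0],[0.1,0,0,0,0],[0.1,0,0,0,0],[0.1,0,0,0,0],[0.1,0,0,0,0]],
], squeeze=20)

```text
time: 13.45
eef_pos: [0.5363, 0.0171, 0.0151]
tcp_rot: [0.081, 0.997, -0.002, 0.002]
wrist_force: [-1.6, -0.7, 6.0]
opening: 0.0444
```

>>> jog_arm([
  [[0.1,0,0.015,0,0],[0.1,0.01,0.03,0,3],[0.1,0.025,0.047,0,6],[0.1,0.04,0.047,0,8.7],[0.1,0.055,0.047,0,8.7],[0.1,0.063,0.047,0,8.7],[0.1,0.063,0.047,0,8.7]],
])

```text
time: 14.32
eef_pos: [0.6001, 0.0647, 0.0151]
tcp_rot: [0.004, 1.0, -0.001, 0.003]
wrist_force: [1.1, 0.4, 2.0]
opening: 0.0445
```

```bash
python3 - <<'E'
from h import *
st()
for n in('top','side'):
    c=grab(n); print(n)
    for o in tops(c,.024,.042): print(*o)
c=grab('top');cv2.imwrite('pics/t3.png',cv2.resize(c['color'][160:290,150:350,::-1],None,fx=3.8,fy=3.8,interpolation=2))
E
```

```text
t 14.32 p [600.1  64.7  15.1] yaw 179.53 tilt 0.37 F [1.1 0.4 2. ] op 44.5 q [ 0.11  0.23 -0.08  1.25 -0.    0.12]
top
142 [ 742.9 -108.8   25.8] [ 740.3 -103.1] [18.5 94.8] 0.2 (296, 154) [172.  39.  33.]
228 [649.3 -73.5  34.8] [649.7 -73.8] [161.8   8.5] 89.4 (282, 190) [156. 144. 140.]
61 [585.6 -73.3  35.7] [586.  -73.2] [47.3 18.7] 83.9 (282, 216) [133. 113.  88.]
69 [540.4 -55.5  34.5] [540.4 -55.2] [43.7  9.6] 66.8 (275, 234) [162. 141. 116.]
side
139 [ 648.2 -106.1   34.1] [ 649.3 -105. ] [11.2 95.7] 1.0 (260, 164) [154. 144. 142.]
55 [ 549.8 -224.8   33.8] [ 550.5 -225.7] [28.7  8.4] 10.2 (317, 158) [101.  63.  50.]
165 [550.9 -50.8  33.9] [559.  -49.4] [70.  39.4] 17.1 (276, 195) [121. 109.  94.]
109 [723.9 121.4  33.3] [723.8 120.6] [62.2 19.4] 56.7 (178, 199) [110. 103.  90.]
160 [588.2  71.9  34.1] [589.1  70.5] [67.9 19.7] 77.4 (232, 216) [73. 66. 57.]
245 [622.1 120.7  33.9] [618.2 113.3] [35.9 78.6] 85.8 (208, 220) [92. 85. 84.]
206 [451.8 100.8  33.9] [463.   88.9] [46.5 62.2] 69.1 (268, 255) [55. 36. 53.]
209 [572.1 215.6  34.7] [573.6 213.4] [34.4 35.7] 4.0 (194, 257) [165.  41.  38.]
```

View pics/t3.png

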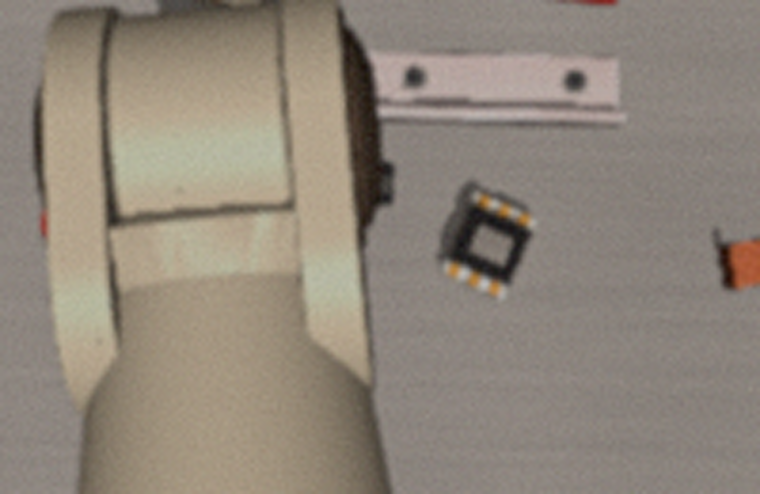

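The arm hides A in the top view, and B is undisturbed at (490,243). Nudging A forward until it touches the fence.

>>> jog_arm([
  [[0.1,0.003,0,0,0],[0.1,0.0045,0,0,0],[0.1,0.0045,0,0,0]],
])

```text
time: 14.85
eef_pos: [0.6037, 0.0642, 0.0151]
tcp_rot: [0.005, 1.0, -0.001, 0.003]
wrist_force: [-1.3, 0.1, 1.1]
opening: 0.0446
```

>>> jog_arm([
  [[0.1,0.001,0,0,0],[0.1,0.002,0,0,0],[0.1,0.002,0,0,0]],
])

```text
time: 15.22
eef_pos: [0.6058, 0.0642, 0.0152]
tcp_rot: [0.005, 1.0, -0.002, 0.003]
wrist_force: [-0.3, 0.3, 2.3]
opening: 0.0444
```

>>> jog_arm([
  [[0.1,0.001,0,0,0],[0.1,0.002,0,0,0],[0.1,0.002,0,0,0]],
])

```text
time: 15.6
eef_pos: [0.6064, 0.064, 0.0151]
tcp_rot: [0.005, 1.0, -0.002, 0.001]
wrist_force: [-10.0, -0.7, 7.3]
opening: 0.0442
```

>>> jog_arm([
  [[0.1,0.001,0,0,0],[0.1,0.002,0,0,0],[0.1,0.002,0,0,0]],
])

```text
time: 15.98
eef_pos: [0.6064, 0.0639, 0.0151]
tcp_rot: [0.004, 1.0, -0.002, -0.001]
wrist_force: [-12.7, -0.3, 9.4]
opening: 0.0444
```

A is seated on the fence: contact force is 10–13 N and it has stopped advancing. Releasing, lifting, and moving above B.

>>> jog_arm([
  [[0.1,-0.001,0,0,0],[-0.4,-0.001,0,0,0],[-0.4,-0.001,0,0,0],[-0.4,-0.001,0,0,0],[-0.4,-0.001,0,0,0],[-0.4,-0.001,0,0.03,0],[-0.4,-0.001,0,0.06,0],[-0.4,-0.001,0,0.08,0],[-0.65,-0.015,-0.04,0.08,-8],[-0.65,-0.03,-0.08,0.08,-16],[-0.65,-0.043,-0.129,0.08,-22],[-0.65,-0.043,-0.129,0.08,-22],[-0.65,-0.043,-0.129,0.08,-22]],
])

```text
time: 17.6
eef_pos: [0.5635, -0.065, 0.0952]
tcp_rot: [0.195, 0.981, -0.001, -0.001]
wrist_force: [-0.4, 0.7, 0.8]
opening: 0.0707
```

```bash
python3 - <<'E'
from h import *
st()
for n in('top','side'):
    c=grab(n); print(n)
    for o in tops(c,.024,.042): print(*o)
    for o in tops(c): print(*o)
E
```

```text
t 17.6 p [563.5 -65.   95.2] yaw 157.49 tilt 0.21 F [-0.4  0.7  0.8] op 70.7 q [-0.11  0.12 -0.05  1.4  -0.    0.28]
top
148 [ 742.6 -111.5   25.7] [ 743.1 -106. ] [91.  16.6] 84.4 (297, 154) [163.  35.  29.]
497 [629.7  73.4  34.7] [620.4  51.5] [ 72.7 150.8] 1.5 (223, 197) [145. 131. 122.]
186 [575.  209.5  33.6] [575.4 210.7] [37.1 36.8] 63.7 (168, 219) [162.  36.  31.]
82 [486.7  78.3  34.8] [486.6  78.6] [44.6 11.2] 71.0 (220, 255) [101.  65.  69.]
49 [439.3  94.4  35.1] [439.5  95.3] [44.3  8.4] 74.0 (213, 274) [147. 105. 103.]
308 [734.6 108.9  55.2] [739.2 110.9] [59.8 38.7] 71.0 (209, 154) [172. 164. 143.]
297 [616.8  63.8  53.6] [616.9  64.3] [39.8 42.1] 0.9 (227, 202) [68. 62. 59.]
293 [463.8  86.7  53.5] [463.7  86.8] [42.8 39.8] 69.7 (216, 265) [125.  81. 127.]
side
117 [ 741.9 -105.3   26.7] [ 739.9 -101.1] [98.9 19.9] 88.6 (234, 150) [160.  41.  38.]
53 [ 550.4 -224.7   34. ] [ 550.6 -226.2] [29.4 12. ] 12.8 (317, 158) [97. 60. 47.]
707 [627.6  59.8  33.9] [622.1  20.6] [ 74.6 222.7] 2.4 (223, 205) [128. 118. 112.]
177 [550.3 -51.1  33.8] [558.  -48.5] [71.1 38.9] 17.8 (276, 195) [94. 85. 73.]
125 [724.1 121.2  32.9] [724.  119.9] [62.  17.5] 57.9 (178, 199) [136. 127. 112.]
203 [452.1 100.9  33.9] [463.2  89.3] [44.6 59.2] 69.5 (268, 255) [80. 51. 73.]
207 [572.  215.4  34.7] [573.2 214.2] [35.1 35. ] 6.6 (194, 257) [164.  42.  40.]
229 [561.9 -61.6  54.3] [564.4 -64.1] [44.3 44.1] 69.3 (276, 185) [46. 44. 42.]
278 [733.1 113.4  55.8] [730.7 111.8] [70.1 38.3] 89.8 (177, 189) [190. 183. 159.]
254 [615.4  67.5  54.4] [617.5  65.6] [46.9 41.7] 87.2 (225, 203) [55. 52. 50.]
304 [462.3  90.4  54.3] [463.4  89.4] [44.2 42.3] 66.4 (268, 244) [ 94.  60. 106.]
```

A sits at (617, 64), square. Descending on B and gripping it.

>>> jog_arm([
  [[-0.65,0,0,-0.03,0],[-0.65,0,0,-0.055,0],[-0.65,0,0,-0.08,0],[-0.65,0,0,-0.08,0],[0.1,0,0,-0.08,0],[0.1,0,0,-0.08,0],[0.1,0,0,-0.08,0],[0.1,0,0,-0.08,0],[0.1,0,0,-0.08,0],[0.1,0,0,-0.08,0]],
], squeeze=20)

```text
time: 18.95
eef_pos: [0.5645, -0.0641, 0.0165]
tcp_rot: [0.194, 0.981, -0.001, 0.0]
wrist_force: [-0.7, 2.8, 6.4]
opening: 0.0445
```

```bash
python3 -c "
from h import *
st()"
```

```text
t 18.95 p [564.5 -64.1  16.5] yaw 157.59 tilt 0.13 F [-0.7  2.8  6.4] op 44.5 q [-0.11  0.15 -0.17  1.25 -0.    0.28]
```

>>> jog_arm([
  [[0.1,0,0.01,0,5],[0.1,0.01,0.025,0,11],[0.1,0.02,0.04,0,17],[0.1,0.032,0.056,0,21.9],[0.1,0.044,0.056,0,21.9],[0.1,0.049,0.056,0,21.9],[0.1,0.051,0.056,0,21.9],[0.1,0.051,0.056,0,21.9]],
])

```text
time: 19.95
eef_pos: [0.6156, -0.0086, 0.0165]
tcp_rot: [0.005, 1.0, -0.001, 0.0]
wrist_force: [0.8, 0.7, 0.5]
opening: 0.0445
```

>>> jog_arm([
  [[0.1,0.001,0,0,0],[0.1,0.002,0,0,0],[0.1,0.003,0,0,0],[0.1,0.003,0,0,0]],
])

```text
time: 20.45
eef_pos: [0.6183, -0.0087, 0.0166]
tcp_rot: [0.005, 1.0, -0.001, 0.0]
wrist_force: [-3.7, -0.4, 0.2]
opening: 0.0444
```

>>> jog_arm([
  [[0.1,0.001,0,0,0],[0.1,0.002,0,0,0],[0.1,0.002,0,0,0]],
])

```text
time: 20.82
eef_pos: [0.6183, -0.0087, 0.0165]
tcp_rot: [0.005, 1.0, -0.001, -0.002]
wrist_force: [-13.3, -1.1, 7.2]
opening: 0.0448
```

>>> jog_arm([
  [[0.1,0.001,0,0,0],[0.1,0.002,0,0,0],[0.1,0.002,0,0,0]],
])

```text
time: 21.2
eef_pos: [0.6184, -0.0087, 0.0165]
tcp_rot: [0.005, 1.0, -0.001, -0.004]
wrist_force: [-12.5, 0.3, 7.1]
opening: 0.0446
```

B is seated too. Releasing, lifting, shutting, and going to the right side of B.

>>> jog_arm([
  [[0.1,-0.001,0,0,0],[-0.4,-0.001,0,0,0],[-0.4,-0.001,0,0,0],[-0.4,-0.001,0,0,0],[-0.4,-0.001,0,0,0],[-0.4,-0.001,0,0.03,0],[-0.4,-0.001,0,0.06,0],[-0.4,-0.001,0,0.08,0],[1,-0.004,-0.03,0.08,0],[1,-0.004,-0.062,0.08,0],[1,-0.004,-0.062,0.08,0],[1,-0.004,-0.062,0.08,0],[1,-0.004,-0.062,0.08,0],[1,-0.004,-0.062,0.08,0],[1,-0.004,-0.062,0.05,0],[1,-0.004,-0.062,0.02,0],[1,-0.004,-0.062,0,0],[1,-0.004,-0.062,0,0]],
])

```text
time: 23.45
eef_pos: [0.6134, -0.0703, 0.015]
tcp_rot: [0.005, 1.0, -0.001, -0.005]
wrist_force: [0.0, 0.1, -0.1]
opening: -0.0001
```

```bash
python3 - <<'E'
from h import *
st()
for n in('top','side'):
    c=grab(n); print(n)
    for o in tops(c): print(*o)
c=grab('side'); cv2.imwrite('pics/s4.png',cv2.resize(c['color'][140:260,180:340,::-1],None,fx=4.5,fy=4.5,interpolation=2))
E
```

```text
t 23.45 p [613.4 -70.3  15. ] yaw 179.44 tilt 0.61 F [ 0.   0.1 -0.1] op -0.1 q [-0.11  0.28 -0.02  1.28 -0.   -0.1 ]
top
312 [734.7 109.1  55.5] [738.7 111.4] [61.2 38.4] 72.5 (209, 154) [173. 165. 144.]
299 [616.7  63.9  53.3] [616.9  64.3] [39.6 42.1] 0.8 (227, 202) [69. 63. 59.]
165 [ 6.148e+02 -6.000e-01  5.340e+01] [616.4  -5.7] [37.3 34.4] 0.9 (253, 203) [34. 31. 29.]
299 [463.9  86.6  53.4] [463.9  86.9] [43.2 39.8] 70.3 (216, 265) [125.  81. 128.]
side
276 [733.3 113.5  55.8] [735.3 113.5] [65.6 37.9] 80.5 (177, 189) [192. 184. 160.]
237 [614.4  -4.7  54. ] [616.1  -5.1] [42.  46.3] 0.9 (245, 187) [36. 34. 33.]
256 [615.3  67.6  54.4] [617.5  65.7] [46.2 41.6] 88.1 (225, 203) [55. 52. 51.]
306 [462.3  90.3  54.3] [463.8  88.1] [44.3 42.5] 68.4 (268, 244) [ 95.  60. 107.]
```

View pics/s4.png

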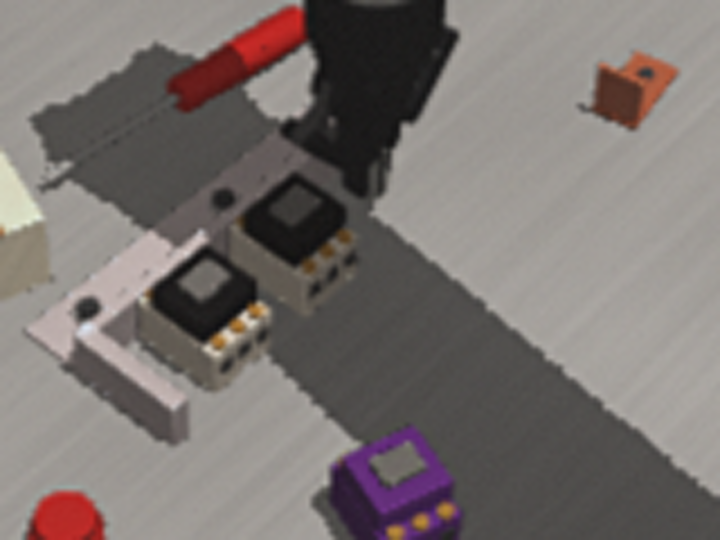

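Both stand square on the fence, A at (205,310) and B at (300,235), with the shut fingers to B's right. Sliding the row toward the stop.

>>> jog_arm([
  [[1,0,0.01,0,0],[1,0,0.02,0,0],[1,0,0.024,0,0],[1,0,0.028,0,0],[1,0,0.032,0,0],[1,0,0.036,0,0],[1,0,0.04,0,0],[1,0,0.044,0,0],[1,0,0.048,0,0],[1,0,0.052,0,0],[1,0,0.056,0,0],[1,0,0.06,0,0],[1,0,0.063,0,0],[1,0,0.066,0,0],[1,0,0.069,0,0],[1,0,0.07,0,0],[1,0,0.07,0,0]],
])

```text
time: 25.72
eef_pos: [0.6151, -0.0005, 0.0178]
tcp_rot: [0.005, 1.0, -0.001, -0.003]
wrist_force: [0.7, -0.1, 0.0]
opening: -0.0003
```

```bash
python3 - <<'E'
from h import *
st()
for n in('top','side'):
    c=grab(n); print(n)
    for o in tops(c,box=(.58,.66,-.1,.14)): print(*o)
E
```

```text
t 25.73 p [ 6.151e+02 -5.000e-01  1.780e+01] yaw 179.44 tilt 0.38 F [ 0.7 -0.1  0. ] op -0.3 q [ 0.    0.27 -0.03  1.28 -0.    0.01]
top
side
503 [613.7  61.9  54.6] [616.3  48.8] [112.9  43.1] 87.3 (227, 202) [38. 36. 35.]
```

>>> jog_arm([
  [[1,0,0.002,0,0],[1,0,0.004,0,0],[1,0,0.006,0,0],[1,0,0.006,0,0]],
])

```text
time: 26.32
eef_pos: [0.6151, 0.0058, 0.0177]
tcp_rot: [0.005, 1.0, -0.001, -0.003]
wrist_force: [0.6, -0.3, 0.1]
opening: 0.0002
```

>>> jog_arm([
  [[1,0,0.001,0,0],[1,0,0.002,0,0],[1,0,0.003,0,0],[1,0,0.003,0,0]],
])

```text
time: 26.82
eef_pos: [0.6151, 0.0089, 0.0177]
tcp_rot: [0.005, 1.0, -0.001, -0.003]
wrist_force: [0.6, -1.4, -0.1]
opening: 0.0003
```

>>> jog_arm([
  [[1,0,0.001,0,0],[1,0,0.002,0,0],[1,0,0.002,0,0]],
])

```text
time: 27.2
eef_pos: [0.6151, 0.011, 0.0177]
tcp_rot: [0.005, 1.0, -0.001, -0.003]
wrist_force: [0.0, -1.1, -0.0]
opening: 0.0001
```

>>> jog_arm([
  [[1,0,0.001,0,0],[1,0,0.002,0,0],[1,0,0.002,0,0]],
])

```text
time: 27.58
eef_pos: [0.6153, 0.0114, 0.0178]
tcp_rot: [0.005, 1.0, -0.003, -0.003]
wrist_force: [0.8, -10.1, 0.4]
opening: 0.0003
```

>>> jog_arm([
  [[1,0,0.001,0,0],[1,0,0.002,0,0],[1,0,0.002,0,0]],
])

```text
time: 27.95
eef_pos: [0.6153, 0.0114, 0.0178]
tcp_rot: [0.006, 1.0, -0.004, -0.003]
wrist_force: [0.1, -11.5, -0.2]
opening: 0.0001
```

>>> jog_arm([
  [[1,0,0.001,0,0],[1,0,0.002,0,0],[1,0,0.002,0,0]],
])

```text
time: 28.32
eef_pos: [0.6153, 0.0113, 0.0179]
tcp_rot: [0.007, 1.0, -0.006, -0.003]
wrist_force: [-0.2, -12.9, 1.0]
opening: 0.0001
```

The row is stopped against the end stop at TCP y = 11.4, against 11.5 predicted. Backing off to look.

>>> jog_arm([
  [[1,0,-0.005,0,0],[1,0,-0.02,0,0],[1,0,-0.03,0.05,0],[1,-0.04,-0.06,0.1,0],[1,-0.08,-0.1,0.12,0],[1,-0.12,-0.14,0.12,0],[1,-0.15,-0.18,0.12,0],[1,-0.15,-0.2,0.12,0],[1,-0.15,-0.2,0.12,0],[1,-0.15,-0.2,0.12,0]],
])

```text
time: 29.58
eef_pos: [0.4653, -0.1884, 0.1378]
tcp_rot: [0.007, 1.0, -0.006, -0.003]
wrist_force: [0.3, 0.2, -0.5]
opening: -0.0002
```

```bash
python3 - <<'E'
from h import *
st()
for n in('top','side'):
    c=grab(n); print(n)
    for o in tops(c): print(*o)
    w=world(c).reshape(-1,3)*1000
    for nm,a,b in(('A',71,115),('B',26,70)):
        for z in ((48,66),(28,40)):
            p=w[(w[:,2]>z[0])&(w[:,2]<z[1])&(w[:,0]>580)&(w[:,0]<643)&(w[:,1]>a)&(w[:,1]<b)]
            r=cv2.minAreaRect(p[:,:2].astype(np.float32)); print(nm,z,np.round(r[0],1),np.round(r[1],1),round(r[2],1),'y',np.percentile(p[:,1],[1,99]).round(1),'x',np.percentile(p[:,0],[1,99]).round(1))
c=grab('top'); cv2.imwrite('pics/t5.png',cv2.resize(c['color'][170:240,180:330,::-1],None,fx=5.2,fy=5.2,interpolation=2))
E
```

```text
t 29.57 p [ 465.3 -188.4  137.8] yaw 179.2 tilt 0.77 F [ 0.3  0.2 -0.5] op -0.2 q [-0.38 -0.04 -0.14  1.48 -0.01 -0.36]
top
314 [735.  108.6  55.5] [739.3 111. ] [60.3 39.9] 72.9 (209, 154) [186. 178. 155.]
562 [616.5  69.4  53.6] [616.7  69.4] [39.5 86.6] 0.4 (224, 202) [72. 66. 63.]
293 [463.8  86.9  53.5] [463.6  86.9] [43.  40.1] 69.5 (216, 265) [136.  89. 139.]
A (48, 66) [616.6  92.6] [39.4 40.2] 0.4 y [ 72.5 112.4] x [597.  636.3]
A (28, 40) [615.2  92.7] [55.4 42.9] 1.2 y [ 71.1 114.7] x [587.9 642.8]
B (48, 66) [615.7  47.1] [37.2 42. ] 0.7 y [26.1 68.1] x [597.1 634.3]
B (28, 40) [615.6  48. ] [55.4 42.8] 0.9 y [26.3 69.6] x [587.9 642.9]
side
275 [732.7 112.7  55.7] [731.7 112.4] [69.7 37.8] 88.2 (177, 189) [186. 178. 155.]
502 [615.1  74.1  54.5] [616.5  71.9] [89.9 41.3] 89.6 (223, 205) [57. 54. 52.]
306 [462.3  90.5  54.4] [463.2  88.8] [44.  42.7] 71.2 (268, 244) [ 94.  62. 105.]
A (48, 66) [616.6  93.1] [43.4 41.1] 88.7 y [ 71.8 114.6] x [596.8 635.7]
A (28, 40) [606.  103.8] [65.2 36.8] 41.8 y [ 71.5 114.9] x [586.7 639.6]
B (48, 66) [616.6  48.4] [42.7 40.8] 89.2 y [27.4 69.3] x [596.3 636. ]
B (28, 40) [591.9  48. ] [44.  14.9] 89.4 y [26.3 69.6] x [585.4 599.3]
```

View pics/t5.png

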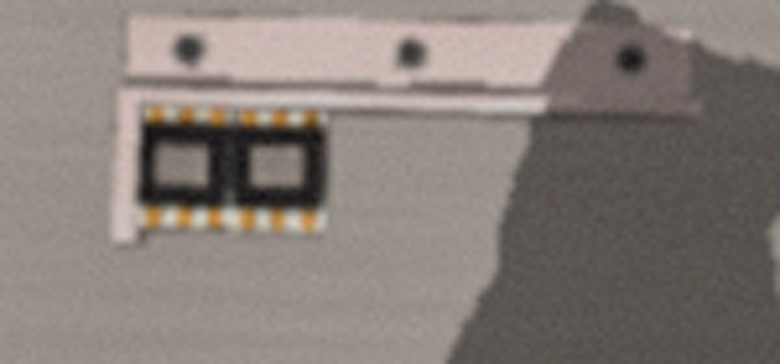

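The picture shows both contactors side by side at (185,165) and (278,165). Their ends lie on the long fence, A touches the stop, and the row angle is 0.4°. Handing in.

```bash
python3 -c "
from h import *
print(robot.hand_in())"
```

```text
the job is handed in; nothing more can be done
None
```

Both contactors are in the fence corner and the job is handed in. I gripped each one lightly, slid and squared it along the bench onto the long fence, then pushed the row with shut fingers against the end stop.

**Last checks:**
- **Position:** A measured about (617, 93) mm and B about (616, 48) mm. A closed row should have its centres at about (618, 93.5) and (618, 48.5).
- **Angle:** the row measured about 0.4°, against roughly −0.5° for the fence fit. That is about 0.016 rad off square.
- **Contact:** both pressed on the long fence at 10–13 N and the row on the end stop at 10–13 N without advancing further. I did not press them onto the long fence again after the slide; the measured x had not changed.
- **Bystanders:** the carton measured unchanged at the end. The insulator and screwdriver were last measured mid-job, and the bracket I only saw unmoved in the pictures. The arm ended clear of everything.

**Disagreements:**
- **Joint limit:** early on, joint 6 reached its range limit and left the tool leaning by about 4°. I took that out at the opposite limit before touching anything.
- **End stop fit:** the two cameras differed by about 2.5 mm on where the end stop lies. I used a mean of about y = 116 mm, and the push stopped within 0.1 mm of what that predicted.

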